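# Move the snapped-in temperature logger from its dock to the carrier lid

## Robot

A 7-joint arm with a two-finger parallel gripper is mounted at the origin on the work surface. World frame = base frame: x ahead of the robot, y to its left, z up, the work surface at z = 0. Lengths are in m, angles in rad, forces in N, time in s.
With the tool pointing down it reaches from about 0.35 to 0.9 m from the base axis. Payload 8.1 kg.
Tool frame: the origin (TCP) lies where the fingers leave the gripper's body, on its centre line; the fingertips stand 66 mm ahead of it and the grasp point (between the pads) lies 47 mm ahead of it (arm.tip_reach is the distance from the TCP to the fingertips, in m); z points along the fingers, y is the direction in which the jaws open and shut (so a half turn about z gives the same grasp; the last joint's range is limited). The gripper opens to 92 mm and grips with 3 to 60 N. Pads are 19 mm wide; open, the fingers measure 130 mm over their backs; the gripper's body (75 mm by 190 mm) begins 47 mm behind the grasp point.
Start: joints at [-1.247, 0.434, 0.025, 1.573, -0.012, 1.134, -0.075], TCP at [0.259, 0.569, 0.292] pointing down, gripper open.
Joint ranges: [-2.62, 2.62], [-0.44, 2.09], [-1.27, 1.32], [0.08, 2.57], [-1.32, 4.46], [0.12, 2], [-2.74, 2.74]. Speed limits (rad/s): [2.22, 2.22, 3.01, 3.01, 3.14, 3.14, 3.14].

## Interface

Orientations are given as a rotation vector (axis times angle).
In Python, from cell import arm gives the robot as it stands.
- The arm moves only by the tool carry_out, never from a script. Its argument "plan" is a list of rows, each a list of 5 numbers: the shift along the world's x, y, z in cm, then the turn about the world's z in rad, then the finger opening in cm, from 0 to 9.18. In form: [[tx, ty, tz, spin, fingers], ...]. A call has 1 to 20 rows; each row is the pose to reach, as a shift and turn from the pose measured when the call began; what a row does not reach only later rows make up. A row lasts 1/10 s, in which the tool goes at most 50 mm and 8.59 degrees, less where a joint would pass 70% of its speed; a pose out of reach is approached as far as the arm can. A call with a gripper value outside its range is refused whole. The fingers move at their own pace and stop on an object; "squeeze" is the grip in N (left out, the last holds). Time passes only in rows, so rows that repeat a pose let the fingers close. It gives the time, the measured TCP pose, the force and the opening at its end, in the units of the state.
- arm.observe(): the state, without advancing time (a new reading comes with each control period).
- arm.get_image(name): name is "side" or "top" or "wrist"; returns (picture, depth): 400x640x3 uint8, red, green, blue; 400x640 float32, m along the optical axis (not along the pixel's ray), 0 where there is no reading.
- arm.get_calibration(name): a dict with "intrinsics" (3x3 intrinsics, pixels), "rvec" (rotation vector, rad) and "tvec" (3), from world to camera coordinates, as OpenCV has them; the wrist camera has in their place "tool_from_camera" (4x4, takes a point from camera to tool coordinates, whose origin is the TCP and whose axes are the flange's). Camera axes: x right, y down, z forward; pixel columns grow to the right and rows downward; lengths in m; the calibration is good to about 2 mm. A picture is of the moment at which its call begins: read the wrist's pose just before it. get_calibration takes no time and is no camera call.
- arm.sign_off(): hands the job in, once; it reports no verdict.
The state is a dict: "clock": time; "joints": joint angles; "dq": joint speeds; "joint_efforts": joint torques, N m; "position": TCP position; "ee_rot": TCP orientation; "force": force on the tool from outside, world axes, zero at the start; "ft_torque": the same for the moment, N m; "width": opening from 0.0 (shut) to 1.0 (fully open).
Only numpy, scipy, OpenCV 4.12 (cv2) and the standard library are available. Lean on these libraries where they do the work, as an engineer would, in place of code of your own. Each camera call takes 0.05 s, during which the arm holds its last target. There are 200 camera calls.

## Task

The temperature logger is snapped into its reading dock. Squeeze its two side tabs together and draw it straight up out of the dock, then push it gently straight down into the empty holder on the vaccine carrier's lid until it is fully home, and let go so that both tabs spring out and latch it there. Never force or wrench it in the dock or the holder, and leave the other things where they are.

Things in the scene. Friction and masses are not known exactly. Their poses are not given: they have to be found in the camera images.
- logger: White plastic temperature logger, loose upright block 40 mm (its x) by 50 mm (its y, over the tabs) by 74 mm tall, about 0.13 kg; origin at the centre of its underside, z up. Starts latched in the dock. Foot 40 x 40 mm, 8 mm high. Same after a half turn about z; may go in the holder either way round. It comes out only with both tabs fully pinched in
- logger_grip (a point): Point on the logger midway between the two tabs' finger faces, 54 mm above its underside: the place to pinch, from above, fingers closing along the logger's y. The faces are flat, upright, ridged, 24 mm wide along x, 34 to 70 mm above the underside, 50 mm apart at rest and 40 mm apart fully pinched. A grip of 15 to 25 N holds both tabs on their stops and carries the logger
- tab_l (a joint): How far the sprung tab on the logger's +y side is pressed in, m: 0 = out, 0.005 = fully pinched, at its hard stop. It slides straight inward along y: 3 N to start, 5.5 N at the stop. Low on each tab a barb (flat top 18 mm above the underside, sloped below) reaches 26 mm from the logger's middle at rest, 21 mm pinched; it hooks under a lip of the pocket
- tab_r (a joint): The same for the tab on the logger's -y side
- dock: Grey reading dock fixed on the table: base 130 x 100 x 20 mm (x, y, z), origin under its centre, with a pocket open upward on its middle. Its x and y axes are those of the latched logger
- dock_pocket (a point): Centre of the floor of the dock's pocket, 30 mm above the table. Pocket: mouth 26 mm above the floor, 42.5 mm long inside along x, 45 mm between the two lips along +y and -y. A brass sprung contact in the floor pushes the logger upward (2.5 to 6.5 N). Latched, its underside stands 2.5 mm above the floor. Over 30 N of pull or push between logger and dock breaks it
- lid: Grey lid of a vaccine carrier lying fixed on the table, 210 x 210 mm, 42 mm high, origin under its centre, z up. A short rail crosses it along its x; on the rail stands the grey holder, clamped, square to the lid: a pocket as in the dock, with a tall backrest on its -x side. Two small vials stand on the lid's two +x corners
- rail_mid (a point): Point fixed on the lid over the rail's middle, 55 mm above the table, level with the floor of the holder's pocket. The pocket's centre is in line with it along the lid's y, but lies anywhere from 9 mm before to 9 mm beyond it along the lid's x, new each time and not reported: find it by sight or feel. Over 30 N between logger and holder or lid breaks them
- rail_end (a point): Point on the lid, 50 mm in +x of rail_mid along the rail. About the holder: mouth 26 mm above its floor (chamfer on the +x wall up to 27 mm). The backrest's flat face is flush with the pocket's -x wall, 21.25 mm from the pocket's centre, as wide as the pocket, 72 mm above the floor: a logger held just above the mouth and slid in -x until it touches is 1.25 mm in -x of centre
- lid_corner (a point): Point on the lid's top, 90 mm in -x and 90 mm in -y of its centre. About seating: the sprung contact in the holder's floor resists the last 8 mm of travel with 2.5 to 6.5 N, then the floor stops the logger hard. Let go there, tabs out, it rises until the barbs bear under the lips, underside 2.5 mm above the floor. Unlatched it stands 8 mm above the floor

How it is judged:
On the way:
1. the logger is drawn up clear of the dock (z of logger in the frame of dock above 0.065 m and contact force between logger and dock below 0.1 N), for 0.1 s.
At the end, for the whole second after the job is handed in: The logger stands latched in the holder on the lid, released and at rest: upright within 5 deg, square to the lid within 7 deg, underside 0 to 5 mm above the pocket's floor (unlatched: 8), within 5 mm of the rail's line and 12.5 mm of its middle, both tabs out to within 1.5 mm (z of logger in the frame of rail_mid between 0 and 0.005 m and x of logger in the frame of rail_mid between -0.0125 and 0.0125 m and y of logger in the frame of rail_mid between -0.005 and 0.005 m and angle between logger's own z axis and vertical below 0.09 rad and angle between the x axis of logger and the x axis of lid, either way round below 0.12 rad and value of joint each of tab_l, tab_r below 0.0015 m and linear speed of logger below 0.02 m/s); the robot touches nothing.
It fails at once if the logger is forced in the dock (over 30 N) (contact force between logger and dock above 30 N).
It fails at once if the logger is forced against the holder or lid (over 30 N) (contact force between logger and lid above 30 N).
It fails at once if a bystander is shifted more than 30 mm (distance of any of vial_a, vial_b, swab_box, gel, dish, phone from where it was at the start of the episode above 0.03 m).
It also fails if it takes over 48 s, if anything falls off the work surface, if the arm or the gripper's body presses on something with over 40 N, if the wrist force passes 120 N, or if a joint passes its speed limit or range.

## Working session

There is one attempt and no reset: what is moved stays moved. The work goes in short steps, Python scripts to look and compute and a tool call to move; the robot and the scene stay as the last step left them, time stands still between calls to the robot, and variables do not carry over. Pictures are saved under pics/ and viewed, about 8 in all and at most 12, crops included, and the job is handed in when it is done.

Besides the shell and the picture viewer there is one more tool, called after "Emit:" as a command line: name --pt "numbers of a row" for each row, then --argument value for the rest. carry_out: Moves the arm, as the interface text tells. Its arguments: {"type":"object","properties":{"plan":{"type":"array"},"squeeze":{"type":"number"}},"required":["plan"]}

```bash
ls; mkdir -p pics
cat > h.py <<'E'
import numpy as np, cv2
from cell import arm
R=lambda v: cv2.Rodrigues(np.array(v,float))[0]
def campose(name,st=None):
    c=arm.get_calibration(name); K=np.array(c["intrinsics"])
    if name=="wrist":
        st=st or arm.observe(); T=np.array(c["tool_from_camera"]); Rt=R(st["ee_rot"])
        return K,Rt@T[:3,:3],Rt@T[:3,3]+np.array(st["position"])
    Rc=R(c["rvec"]); return K,Rc.T,-Rc.T@np.array(c["tvec"]).ravel()
def snap(name,fn):
    p=campose(name); im,d=arm.get_image(name)
    cv2.imwrite(fn+".png",cv2.cvtColor(im,cv2.COLOR_RGB2BGR)); np.savez(fn+".npz",d=d,K=p[0],R=p[1],t=p[2],im=im)
def cloud(fn):
    z=np.load(fn+".npz"); d=z["d"]; v,u=np.mgrid[:d.shape[0],:d.shape[1]]
    K=z["K"]; P=np.stack([(u-K[0,2])/K[0,0]*d,(v-K[1,2])/K[1,1]*d,d],-1)
    W=P@z["R"].T+z["t"]; W[d==0]=np.nan
    return W,z["im"]
def ray(fn,u,v,h):
    z=np.load(fn+".npz"); r=z["R"]@np.linalg.inv(z["K"])@[u,v,1]
    return z["t"]+r*(h-z["t"][2])/r[2]
E
python3 - <<'E'
from h import *
print({k:np.round(v,3) for k,v in arm.observe().items()}, arm.tip_reach)
a=[]
for n in("top","side","wrist"):
    snap(n,"pics/a_"+n); K,Rc,t=campose(n); print(n,K.round(0).tolist(),t.round(3),Rc[:,2].round(2))
    W,_=cloud("pics/a_"+n); print(np.nanmin(W,(0,1)).round(3),np.nanmax(W,(0,1)).round(3))
E
```

```text
pics
{'clock': np.float64(0.0), 'joints': array([-1.247,  0.435,  0.025,  1.574, -0.012,  1.134, -0.075]), 'dq': array([ 0.002, -0.   ,  0.   ,  0.001,  0.001, -0.001, -0.   ]), 'joint_efforts': array([-1.0000e-03, -6.6783e+01,  9.8400e-01, -3.1447e+01, -6.1000e-02,
        4.3000e-02,  0.0000e+00]), 'position': array([0.259, 0.569, 0.291]), 'ee_rot': array([-6.65e-01, -3.07e+00,  3.00e-03]), 'force': array([0.016, 0.048, 0.142]), 'ft_torque': array([ 0.027, -0.02 , -0.012]), 'width': np.float64(1.0)} 0.0655
top [[371.0, 0.0, 319.0], [0.0, 371.0, 203.0], [0.0, 0.0, 1.0]] [ 0.493 -0.025  0.87 ] [ 0.06 -0.04 -1.  ]
[-0.188 -1.565 -0.765] [1.468 1.291 0.208]
side [[363.0, 0.0, 324.0], [0.0, 363.0, 199.0], [0.0, 0.0, 1.0]] [0.339 0.308 0.585] [ 0.28 -0.56 -0.78]
[-0.561 -2.566 -0.761] [1.474 0.419 0.214]
wrist [[321.0, 0.0, 321.0], [0.0, 321.0, 199.0], [0.0, 0.0, 1.0]] [0.196 0.598 0.384] [ 0.23 -0.11 -0.97]
[-0.052  0.157 -0.758] [1.105 1.511 0.344]
```

View pics/a_top.png

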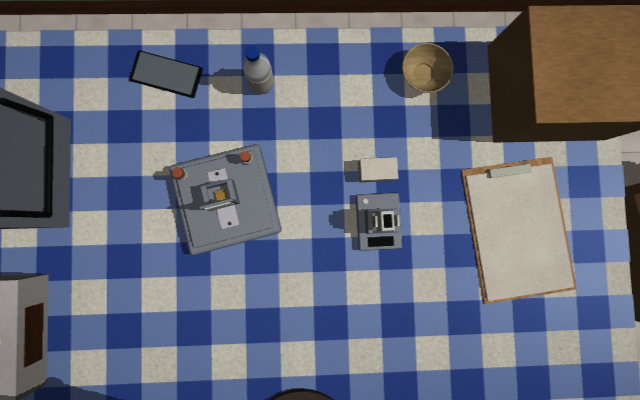

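View pics/a_side.png

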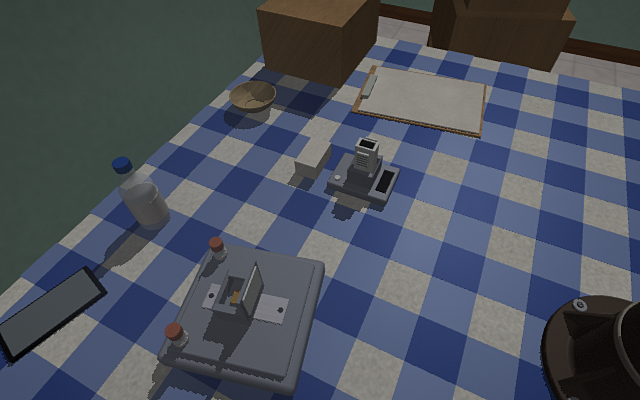

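The top view shows the logger in the dock at about (387,221). The lid is centred at about (225,198), with the holder at (218,195) and the vials at its upper corners. The side view agrees with this. Next I'll measure by depth and contours.

Run:
```python
from h import *
W,im=cloud("pics/a_top"); Z=W[...,2]
def rect(m,name):
    P=W[m][:, :2]; r=cv2.minAreaRect((P*1000).astype(np.float32)); print(name,m.sum(),np.round(r[0],1),np.round(r[1],1),round(r[2],1),'z',np.nanpercentile(W[m][:,2],[5,50,95]).round(4))
u=np.arange(640)[None,:]; v=np.arange(400)[:,None]
lid=(u>160)&(u<290)&(v>140)&(v<256); dk=(u>350)&(u<408)&(v>188)&(v<255)
print('table z',np.nanmedian(Z[300:340,200:400]))
rect(lid&(Z>.03)&(Z<.05),'lid'); rect(lid&(Z>.07),'holder>70'); rect(lid&(Z>.11),'backrest')
rect(dk&(Z>.013)&(Z<.03),'dockbase'); rect(dk&(Z>.095),'logger'); rect(dk&(Z>.05)&(Z<.09),'pocket')
b=lid&(im[...,0]>im[...,2].astype(int)+25); rect(b,'orange')
W2,im2=cloud("pics/a_side");Z2=W2[...,2]
def rect2(m,name):
    P=W2[m][:, :2]; r=cv2.minAreaRect((P*1000).astype(np.float32)); print(name,m.sum(),np.round(r[0],1),np.round(r[1],1),round(r[2],1),'z',np.nanpercentile(W2[m][:,2],[5,50,95]).round(4))
X,Y=W2[...,0],W2[...,1]
rect2((Z2>.1)&(abs(X-.47)<.1)&(abs(Y+.17)<.12)&(Z2<.13),'s logger'); 
c=lambda x0,x1,y0,y1,k:cv2.resize(cv2.cvtColor(im,4)[y0:y1,x0:x1],None,fx=k,fy=k,interpolation=2)
cv2.imwrite("pics/c.png",np.hstack([c(165,285,140,260,3),c(345,415,185,255,5.143)]))
for p in[(178,173),(245,157),(387,221),(362,202)]: print(p,W[p[1],p[0]].round(3))
print('xdir',ray("pics/a_top",420,200,0)-ray("pics/a_top",320,200,0))
```

```text
table z 0.00030978222134397937
lid 7217 [557.6 153.8] [207.7 207.4] 13.5 z [0.0318 0.0411 0.0443]
holder>70 715 [586.7 160.7] [104.6 165.9] 13.2 z [0.0755 0.0824 0.1271]
backrest 156 [539.6 150.4] [ 7.8 66.2] 13.2 z [0.1145 0.1254 0.1286]
dockbase 1620 [ 498.3 -195.9] [130.  100.5] 1.2 z [0.017  0.0199 0.023 ]
logger 322 [ 498.  -195.2] [50.9 39.4] 89.0 z [0.0988 0.1062 0.1092]
pocket 376 [ 498.2 -195.8] [53.6 66.7] 1.4 z [0.0522 0.0561 0.0853]
orange 307 [630.3 181. ] [149.2 118.4] 60.8 z [0.0565 0.0813 0.0854]
s logger 342 [ 497.1 -192.9] [40.1 51.3] 0.5 z [0.101  0.1081 0.1101]
(178, 173) [0.61  0.24  0.083]
(245, 157) [nan nan nan]
(387, 221) [ 0.497 -0.194  0.106]
(362, 202) [ 0.543 -0.157  0.019]
xdir [-0.00583184 -0.23762437  0.        ]
```

View pics/c.png

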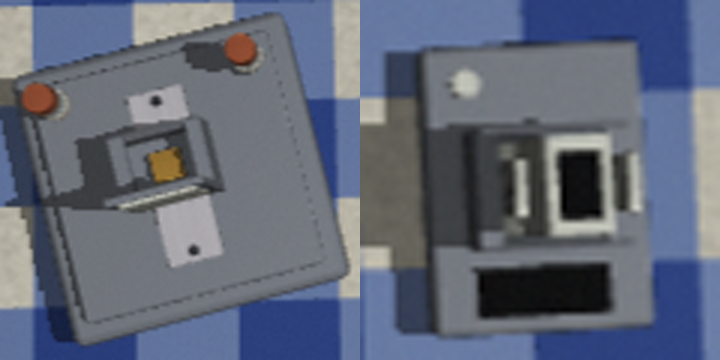

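The crop shows the holder pocket with its orange contact at (165,165), the backrest below it on -x, and the vials on +x. On the right, the logger sits square in the dock. I'll fly over the lid for a close look.

Emit:
carry_out --pt "4.5 -5 0 0.1 9.18" --pt "9 -10 0 0.2 9.18" --pt "13 -14.5 0 0.3 9.18" --pt "17.5 -19 0 0.4 9.18" --pt "22 -24 0 0.5 9.18" --pt "26.5 -29 0 0.6 9.18" --pt "31 -34 0 0.66 9.18" --pt "34 -37.5 0 0.66 9.18" --pt "36.3 -39.9 0 0.66 9.18" --pt "36.3 -39.9 0 0.66 9.18" --pt "36.3 -39.9 0 0.66 9.18" --pt "36.3 -39.9 0 0.66 9.18" --pt "36.3 -39.9 0 0.66 9.18" --pt "36.3 -39.9 0 0.66 9.18"

```text
clock: 1.55
position: [0.6208, 0.171, 0.2914]
ee_rot: [0.368, -3.119, 0.0]
force: [-0.6, -0.6, -0.2]
width: 1.002
```

Run:
```python
from h import *
s=arm.observe(); print(s["clock"],s["position"].round(4) if hasattr(s["position"],'round') else s["position"],np.round(s["dq"],3))
snap("wrist","pics/w1"); K,Rc,t=campose("wrist"); print(t,Rc.round(2))
W,im=cloud("pics/w1");X,Y,Z=W[...,0],W[...,1],W[...,2]
def rect(m,name):
    P=W[m][:, :2]; r=cv2.minAreaRect((P*1000).astype(np.float32)); print(name,m.sum(),np.round(r[0],1),np.round(r[1],1),round(r[2],1),'z',np.nanpercentile(W[m][:,2],[5,50,95]).round(4))
n=(abs(X-.56)<.06)&(abs(Y-.155)<.06)
rect((Z>.03)&(Z<.047)&(abs(X-.56)<.15)&(abs(Y-.15)<.15),'lid')
rect(n&(Z>.122)&(Z<.135),'backtop'); rect(n&(Z>.076)&(Z<.087),'rim'); rect(n&(Z>.05)&(Z<.06),'floor')
o=n&(im[...,0]>im[...,2].astype(int)+50); rect(o&(Z<.075),'orange')
```

```text
1.55 [0.6208 0.171  0.2914] [-0.014 -0.007 -0.006  0.001  0.001  0.001  0.001]
[0.55376623 0.15566262 0.383778  ] [[-0.23  0.94  0.25]
 [ 0.97  0.23  0.06]
 [ 0.    0.26 -0.97]]
lid 32788 [559.  157.5] [206.4 207.1] 13.4 z [0.0324 0.0417 0.0438]
backtop 820 [540.9 153.3] [ 7.6 65.1] 13.2 z [0.1225 0.1265 0.1279]
rim 1581 [568.1 159.6] [48.3 66. ] 13.3 z [0.0778 0.0808 0.0821]
floor 1571 [565.4 159. ] [42.1 48. ] 13.4 z [0.0537 0.0549 0.0561]
orange 424 [565.1 159.8] [21.1 19.5] 13.3 z [0.0618 0.0629 0.064 ]
```

View pics/w1.png

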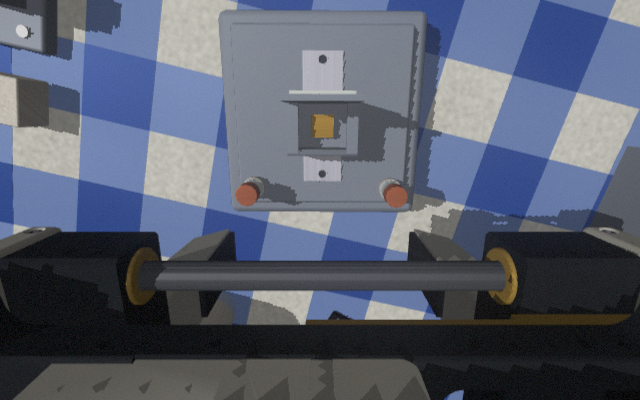

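The wrist view shows the pocket clearly around (325,125). Its floor centre measures about (565.3,159.2) mm, with yaw 13.4°. Now I'll look at the dock the same way.

Emit:
carry_out --pt "-0.5 -5 0 -0.1 9.18" --pt "-1.5 -10 0 -0.2 9.18" --pt "-2.5 -15 0 -0.218 9.18" --pt "-3.5 -20 0 -0.218 9.18" --pt "-4.5 -25 0 -0.218 9.18" --pt "-5.5 -30 0 -0.218 9.18" --pt "-6.1 -34.5 0 -0.218 9.18" --pt "-6.1 -36.7 0 -0.218 9.18" --pt "-6.1 -36.7 0 -0.218 9.18" --pt "-6.1 -36.7 0 -0.218 9.18" --pt "-6.1 -36.7 0 -0.218 9.18" --pt "-6.1 -36.7 0 -0.218 9.18" --pt "-6.1 -36.7 0 -0.218 9.18" --pt "-6.1 -36.7 0 -0.218 9.18"

```text
clock: 3.0
position: [0.5599, -0.1949, 0.2915]
ee_rot: [0.029, -3.141, 0.0]
force: [-0.3, -0.8, 1.0]
width: 1.003
```

Run:
```python
from h import *
s=arm.observe(); print(s["clock"],s["position"],s["ee_rot"],np.round(s["dq"],3))
snap("wrist","pics/w2"); K,Rc,t=campose("wrist"); print(t)
W,im=cloud("pics/w2");X,Y,Z=W[...,0],W[...,1],W[...,2]
def rect(m,name):
    P=W[m][:, :2]; r=cv2.minAreaRect((P*1000).astype(np.float32)); print(name,m.sum(),np.round(r[0],1),np.round(r[1],1),round(r[2],1),'z',np.nanpercentile(W[m][:,2],[5,50,95]).round(4))
n=(abs(X-.498)<.07)&(abs(Y+.195)<.053)
rect(n&(Z>.013)&(Z<.026),'base'); rect(n&(Z>.103)&(Z<.113),'logtop'); rect(n&(Z>.098)&(Z<.113),'log+tabs'); rect(n&(Z>.05)&(Z<.06),'rim')
```

```text
3.0 [ 0.5598966  -0.19489142  0.29151194] [ 2.92350660e-02 -3.14101640e+00  1.46520504e-04] [ 0.008  0.001  0.003 -0.003  0.001  0.001  0.003]
[ 0.49102249 -0.19592066  0.38378568]
base 7181 [ 499.1 -193. ] [130.3 100.2] 1.1 z [0.0179 0.02   0.0224]
logtop 1533 [ 498.9 -193.2] [39.4 49.4] 2.5 z [0.1049 0.1068 0.1081]
log+tabs 1784 [ 499.6 -193.1] [40.2 50. ] 1.1 z [0.1019 0.1066 0.1081]
rim 1192 [ 498.9 -193. ] [52.4 66.2] 1.1 z [0.053  0.0558 0.0572]
```

View pics/w2.png

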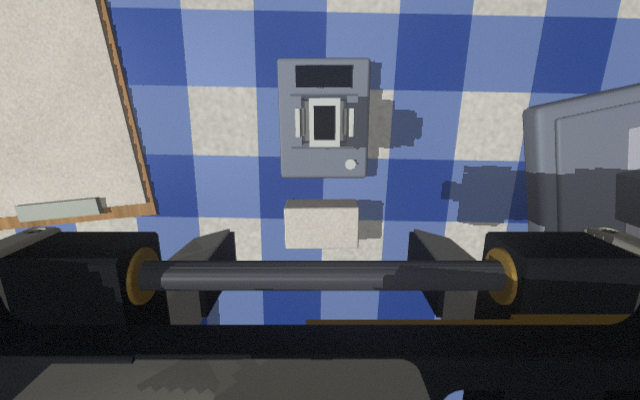

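The logger is at (323,122), centred at about (499,-193), with its top at z 0.107 and yaw 1.1°, so the jaws are already aligned. I'll descend over it.

Emit:
carry_out --pt "-4 0.1 -3 0 9.18" --pt "-6.1 0.15 -6 0 9.18" --pt "-6.1 0.15 -9 0 9.18" --pt "-6.1 0.15 -11 0 9.18" --pt "-6.1 0.15 -12.5 0 9.18" --pt "-6.1 0.15 -14 0 9.18" --pt "-6.1 0.15 -15 0 9.18" --pt "-6.1 0.15 -15.6 0 9.18" --pt "-6.1 0.15 -15.8 0 9.18" --pt "-6.1 0.15 -15.8 0 9.18" --pt "-6.1 0.15 -15.8 0 9.18"

```text
clock: 4.15
position: [0.4992, -0.1937, 0.134]
ee_rot: [-0.029, 3.141, -0.001]
force: [1.0, 0.3, 0.4]
width: 1.001
```

Emit:
carry_out --pt "0 0 0 0 7" --pt "0 0 0 0 6" --pt "0 0 0 0 5.5" --pt "0 0 0 0 5" --pt "0 0 0 0 4.5" --pt "0 0 0 0 4" --pt "0 0 0 0 3.5" --pt "0 0 0 0 3.5" --pt "0 0 0 0 3.5" --squeeze 8

```text
clock: 5.05
position: [0.4992, -0.1938, 0.1342]
ee_rot: [-0.029, 3.141, -0.001]
force: [-1.0, 0.6, 4.3]
width: 0.426
```

Emit:
carry_out --pt "0 0 0 0 3.2" --pt "0 0 0 0 3.2" --pt "0 0 0 0 3.2" --pt "0 0 0 0 3.2" --pt "0 0 0.1 0 3.2" --pt "0 0 0.2 0 3.2" --pt "0 0 0.3 0 3.2" --pt "0 0 0.4 0 3.2" --pt "0 0 0.4 0 3.2" --squeeze 20

```text
clock: 5.95
position: [0.4992, -0.1938, 0.1383]
ee_rot: [-0.029, 3.141, -0.001]
force: [-0.7, 0.5, 2.6]
width: 0.412
```

Emit:
carry_out --pt "0 0 0.3 0 3.2" --pt "0 0 0.6 0 3.2" --pt "0 0 0.9 0 3.2" --pt "0 0 1.3 0 3.2" --pt "0 0 1.8 0 3.2" --pt "0 0 2.5 0 3.2" --pt "0 0 3.5 0 3.2" --pt "0 0 5 0 3.2" --pt "0 0 7 0 3.2" --pt "0 0 9 0 3.2" --pt "0 0 11 0 3.2" --pt "0 0 12 0 3.2" --pt "0 0 12 0 3.2" --pt "0 0 12 0 3.2"

```text
clock: 7.35
position: [0.499, -0.1936, 0.2579]
ee_rot: [-0.029, 3.141, -0.0]
force: [0.1, -0.4, -1.2]
width: 0.417
```

Run:
```python
from h import *
s=arm.observe(); print(s["clock"],s["position"],s["force"],s["ft_torque"],s["width"])
snap("wrist","pics/w3"); snap("side","pics/s3")
W,im=cloud("pics/w3");p=np.array(s["position"]); Rt=R(s["ee_rot"])
T=(W-p)@Rt   # tool coords
m=(abs(T[...,0])<.06)&(abs(T[...,1])<.06)&(T[...,2]>.01)&(T[...,2]<.13)
print(m.sum()); 
for a,b in((.015,.03),(.03,.04),(.04,.06),(.06,.08),(.08,.11)):
    k=m&(T[...,2]>a)&(T[...,2]<b); 
    if k.sum(): print(a,k.sum(),np.percentile(T[k],[2,50,98],axis=0).round(4).tolist())
h=cv2.imread("pics/w3.png"); g=cv2.imread("pics/s3.png"); cv2.imwrite("pics/d.png",np.hstack([cv2.resize(h,(400,250)),cv2.resize(g,(400,250))]))
```

```text
7.35 [ 0.49895787 -0.19364923  0.25792223] [ 0.14879855 -0.35977101 -1.19130514] [ 0.02711803  0.05610745 -0.02368015] 0.4168839330916886
9463
0.015 3994 [[-0.0165, -0.0208, 0.0177], [-0.0036, 0.0007, 0.0277], [0.0205, 0.0219, 0.0294]]
0.03 1551 [[-0.0105, -0.0289, 0.0303], [0.0107, 0.0003, 0.0337], [0.0209, 0.0298, 0.0398]]
0.04 2059 [[0.0045, -0.0315, 0.0403], [0.012, 0.0008, 0.0489], [0.0208, 0.0326, 0.0595]]
0.06 771 [[0.0099, -0.0238, 0.0602], [0.0204, 0.0003, 0.0673], [0.0209, 0.0242, 0.0797]]
0.08 923 [[0.0086, -0.0194, 0.081], [0.0202, 0.0003, 0.0933], [0.0208, 0.0205, 0.1012]]
```

View pics/d.png

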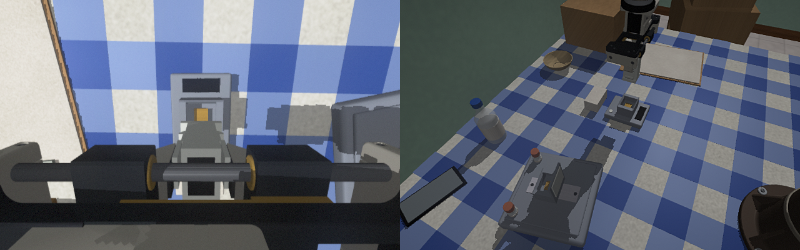

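The logger is out, held with its underside 101 mm below the TCP and centred to about 0.5 mm. The side view shows it hanging above the empty dock. I'll carry it over the holder, a few mm to the +x side.

Emit:
carry_out --pt "0.5 2.5 0.5 0 3.2" --pt "1.4 7 0.5 0.04 3.2" --pt "2.3 11.5 0.5 0.08 3.2" --pt "3.2 16 0.5 0.12 3.2" --pt "4.1 20.5 0.5 0.16 3.2" --pt "5 25 0.5 0.2 3.2" --pt "5.9 29.5 0.5 0.215 3.2" --pt "6.6 33 0.5 0.215 3.2" --pt "7 35 0.5 0.215 3.2" --pt "7 35.4 0 0.215 3.2" --pt "7 35.4 0 0.215 3.2" --pt "7 35.4 0 0.215 3.2" --pt "7 35.4 0 0.215 3.2" --pt "7 35.4 0 0.215 3.2"

```text
clock: 8.85
position: [0.5688, 0.1591, 0.2575]
ee_rot: [0.363, -3.12, 0.001]
force: [0.9, 0.2, -1.3]
width: 0.414
```

```bash
cat > lk.py <<'E'
from h import *
import sys
def main(fn):
    s=arm.observe(); print(s["clock"],s["position"],s["force"],s["ee_rot"])
    snap("wrist",fn); W,im=cloud(fn); p=np.array(s["position"]); Rt=R(s["ee_rot"]); X,Y,Z=W[...,0],W[...,1],W[...,2]
    T=(W-p)@Rt
    def rect(m,name):
        if m.sum()<10: return
        r=cv2.minAreaRect((W[m][:,:2]*1000).astype(np.float32)); c=np.array([r[0][0]/1000,r[0][1]/1000,np.median(Z[m])])
        print(name,m.sum(),np.round(r[0],1),np.round(r[1],1),round(r[2],1),'z',np.median(Z[m]).round(4),'tool',((c-p)@Rt).round(4))
    rect((Z>.03)&(Z<.047)&(abs(X-.56)<.15)&(abs(Y-.15)<.15),'lid')
    n=(abs(X-.543)<.03)&(abs(Y-.153)<.045)
    rect(n&(Z>.122)&(Z<.132)&(T[...,0]>.0225),'backtop')
    k=(abs(T[...,1])<.03)&(T[...,0]>0)&(T[...,0]<.022)&(T[...,2]>.065)&(T[...,2]<.105)
    if k.sum(): print('logger',np.percentile(T[k],[2,50,98],axis=0).round(4).tolist())
main(sys.argv[1])
E
python3 lk.py pics/w4
```

```text
8.85 [0.56877007 0.15912201 0.25745905] [ 0.87660094  0.19210973 -1.26847907] [ 3.62624570e-01 -3.11961644e+00  7.11912398e-04]
lid 29034 [539.2 152.8] [165.8 206.8] 13.2 z 0.0417 tool [0.03   0.0007 0.2158]
backtop 999 [540.5 152.9] [ 7.7 65.8] 13.1 z 0.1264 tool [0.0288 0.0005 0.1311]
logger [[0.0088, -0.0192, 0.0656], [0.0202, 0.0007, 0.0853], [0.0207, 0.0202, 0.1008]]
```

View pics/w4.png

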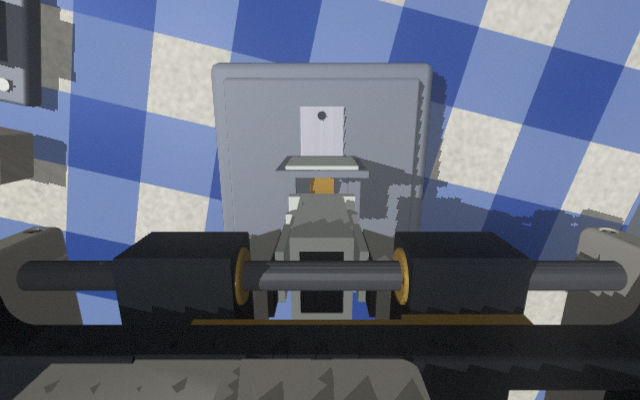

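The view shows the backrest at (322,163), ahead of the held logger, and the logger is aligned in y and yaw. The pocket centre lies about 3.5 mm in lid -x. I'll descend to just above the mouth.

Emit:
carry_out --pt "0 0 -2 0 3.2" --pt "0 0 -4 0 3.2" --pt "0 0 -5.5 0 3.2" --pt "0 0 -6.3 0 3.2" --pt "0 0 -6.8 0 3.2" --pt "0 0 -7 0 3.2" --pt "0 0 -7 0 3.2" --pt "0 0 -7 0 3.2"

```text
clock: 9.7
position: [0.5692, 0.1595, 0.1882]
ee_rot: [-0.363, 3.12, -0.0]
force: [-0.2, -0.5, -1.1]
width: 0.416
```

Emit:
carry_out --pt "-0.1 -0.02 0 0 3.2" --pt "-0.19 -0.05 0 0 3.2" --pt "-0.29 -0.07 0 0 3.2" --pt "-0.34 -0.08 0 0 3.2" --pt "-0.34 -0.08 0 0 3.2" --pt "-0.34 -0.08 0 0 3.2"

```text
clock: 10.3
position: [0.5657, 0.1587, 0.1882]
ee_rot: [-0.363, 3.12, -0.0]
force: [-0.4, -1.5, -1.3]
width: 0.42
```

```bash
python3 lk.py pics/w5
```

```text
10.3 [0.56574644 0.15874654 0.18819728] [-0.36979282 -1.46126642 -1.25058695] [-3.63356430e-01  3.12022042e+00 -4.08656492e-05]
lid 41249 [558.7 157.3] [206.3 206.6] 13.0 z 0.0417 tool [0.0073 0.0002 0.1465]
backtop 1945 [540.2 153. ] [ 7.4 66.1] 13.3 z 0.1263 tool [0.0262 0.0002 0.0619]
logger [[0.0074, -0.0201, 0.0652], [0.0123, 0.0002, 0.0839], [0.0203, 0.021, 0.091]]
```

Emit:
carry_out --pt "-0.05 -0.012 0 0 3.2" --pt "-0.1 -0.024 0 0 3.2" --pt "-0.14 -0.033 0 0 3.2" --pt "-0.14 -0.033 0 0 3.2" --pt "-0.14 -0.033 0 0 3.2"

```text
clock: 10.85
position: [0.5644, 0.1584, 0.1882]
ee_rot: [-0.363, 3.12, -0.0]
force: [0.5, 0.6, -1.1]
width: 0.415
```

Emit:
carry_out --pt "-0.04 -0.01 0 0 3.2" --pt "-0.06 -0.014 0 0 3.2" --pt "-0.06 -0.014 0 0 3.2" --pt "-0.06 -0.014 0 0 3.2"

```text
clock: 11.25
position: [0.5642, 0.1583, 0.1883]
ee_rot: [-0.363, 3.119, 0.0]
force: [3.8, -0.0, -2.9]
width: 0.417
```

Touched the backrest at TCP x ≈ 0.5643, so the pocket centre is at ≈ 0.5655, in line with the sight measurement. I'll back off 1.25 mm and enter the mouth gently.

Emit:
carry_out --pt "0.07 0.016 0 0 3.2" --pt "0.13 0.03 0 0 3.2" --pt "0.13 0.03 0 0 3.2" --pt "0.13 0.03 -0.2 0 3.2" --pt "0.13 0.03 -0.4 0 3.2" --pt "0.13 0.03 -0.6 0 3.2" --pt "0.13 0.03 -0.7 0 3.2" --pt "0.13 0.03 -0.8 0 3.2" --pt "0.13 0.03 -0.8 0 3.2"

```text
clock: 12.15
position: [0.5654, 0.1586, 0.1802]
ee_rot: [-0.363, 3.12, 0.0]
force: [0.2, 0.2, -2.1]
width: 0.416
```

Emit:
carry_out --pt "0 0 -0.1 0 3.2" --pt "0 0 -0.2 0 3.2" --pt "0 0 -0.3 0 3.2" --pt "0 0 -0.4 0 3.2" --pt "0 0 -0.5 0 3.2" --pt "0 0 -0.6 0 3.2" --pt "0 0 -0.6 0 3.2"

```text
clock: 12.85
position: [0.5653, 0.1586, 0.174]
ee_rot: [-0.363, 3.12, -0.0]
force: [0.5, 0.1, -1.7]
width: 0.423
```

Emit:
carry_out --pt "0 0 -0.1 0 3.2" --pt "0 0 -0.2 0 3.2" --pt "0 0 -0.3 0 3.2" --pt "0 0 -0.4 0 3.2" --pt "0 0 -0.5 0 3.2" --pt "0 0 -0.6 0 3.2" --pt "0 0 -0.7 0 3.2" --pt "0 0 -0.8 0 3.2" --pt "0 0 -0.8 0 3.2"

```text
clock: 13.75
position: [0.5653, 0.1586, 0.1658]
ee_rot: [-0.363, 3.12, -0.0]
force: [-0.7, -0.0, -1.0]
width: 0.416
```

Emit:
carry_out --pt "0 0 -0.1 0 3.2" --pt "0 0 -0.2 0 3.2" --pt "0 0 -0.3 0 3.2" --pt "0 0 -0.4 0 3.2" --pt "0 0 -0.5 0 3.2" --pt "0 0 -0.6 0 3.2" --pt "0 0 -0.7 0 3.2" --pt "0 0 -0.8 0 3.2" --pt "0 0 -0.8 0 3.2"

```text
clock: 14.65
position: [0.5654, 0.1586, 0.1579]
ee_rot: [-0.363, 3.12, 0.0]
force: [-0.4, -0.1, 4.0]
width: 0.419
```

Emit:
carry_out --pt "0 0 -0.05 0 3.2" --pt "0 0 -0.1 0 3.2" --pt "0 0 -0.1 0 3.2" --pt "0 0 -0.1 0 3.2"

```text
clock: 15.05
position: [0.5654, 0.1586, 0.1569]
ee_rot: [-0.363, 3.12, 0.0]
force: [-0.2, -0.5, 5.2]
width: 0.416
```

Emit:
carry_out --pt "0 0 -0.03 0 3.2" --pt "0 0 -0.06 0 3.2" --pt "0 0 -0.06 0 3.2" --pt "0 0 -0.06 0 3.2"

```text
clock: 15.45
position: [0.5655, 0.1586, 0.1568]
ee_rot: [-0.363, 3.119, 0.0]
force: [-3.4, -1.3, 9.6]
width: 0.419
```

The floor is reached: the force stepped up with no further travel. Now I'll release.

Emit:
carry_out --pt "0 0 0 0 4.2" --pt "0 0 0 0 4.6" --pt "0 0 0 0 5" --pt "0 0 0 0 5.4" --pt "0 0 0 0 6" --pt "0 0 0 0 7.5" --pt "0 0 0 0 9.18" --pt "0 0 0 0 9.18" --pt "0 0 0 0 9.18" --pt "0 0 0 0 9.18" --pt "0 0 0 0 9.18"

```text
clock: 16.55
position: [0.5654, 0.1586, 0.1568]
ee_rot: [-0.363, 3.119, 0.0]
force: [0.2, 0.6, 0.1]
width: 1.003
```

Emit:
carry_out --pt "0 0 1 0 9.18" --pt "0 0 3 0 9.18" --pt "0 0 6 0 9.18" --pt "0 0 9 0 9.18" --pt "2 0.5 12 0 9.18" --pt "4 1 14 0 9.18" --pt "6 1.4 14 0 9.18" --pt "6 1.4 14 0 9.18" --pt "6 1.4 14 0 9.18" --pt "6 1.4 14 0 9.18"

```text
clock: 17.55
position: [0.6246, 0.1724, 0.2966]
ee_rot: [-0.363, 3.121, -0.0]
force: [-0.4, 0.6, 0.1]
width: 1.0
```

Run:
```python
from h import *
s=arm.observe(); print(s["clock"],s["position"],s["force"],s["width"])
snap("wrist","pics/w9"); snap("side","pics/s9")
for f in("w9","s9"):
    W,im=cloud("pics/"+f);X,Y,Z=W[...,0],W[...,1],W[...,2]
    n=(abs(X-.562)<.04)&(abs(Y-.158)<.04)
    a=np.deg2rad(13.3); q=(X-.5653)*np.cos(a)+(Y-.159)*np.sin(a)
    for nm,m in(('top',n&(Z>.125)&(q>-.0195)),('tabs',n&(Z>.115)&(q>-.0195))):
        r=cv2.minAreaRect((W[m][:,:2]*1000).astype(np.float32)); print(f,nm,m.sum(),np.round(r[0],1),np.round(r[1],1),round(r[2],1),np.percentile(Z[m],[10,50,90]).round(4))
    b=n&(q<-.0215)&(Z>.12); print('back z',np.percentile(Z[b],[50,90]).round(4)) if b.sum() else 0
h=cv2.imread("pics/w9.png")[40:240,170:490]; g=cv2.imread("pics/s9.png")[220:400,140:340]
cv2.imwrite("pics/e.png",np.hstack([cv2.resize(h,(480,300),interpolation=2),cv2.resize(g,(320,300),interpolation=2)]))
```

```text
17.55 [0.62458274 0.17244073 0.29664626] [-0.41749559  0.6300224   0.13106489] 1.0002046090364034
w9 top 23898 [572.8 158. ] [58.4 80. ] 0.0 [0.3101 0.3347 0.3456]
w9 tabs 23958 [572.8 158. ] [58.4 80. ] 0.0 [0.3099 0.3346 0.3455]
back z [0.1266 0.1276]
s9 top 13943 [572.7 158. ] [79.9 58.6] 90.0 [0.3373 0.4432 0.487 ]
s9 tabs 14111 [572.7 158. ] [79.9 58.6] 90.0 [0.3325 0.4424 0.4869]
back z [0.1277 0.1296]
```

View pics/e.png

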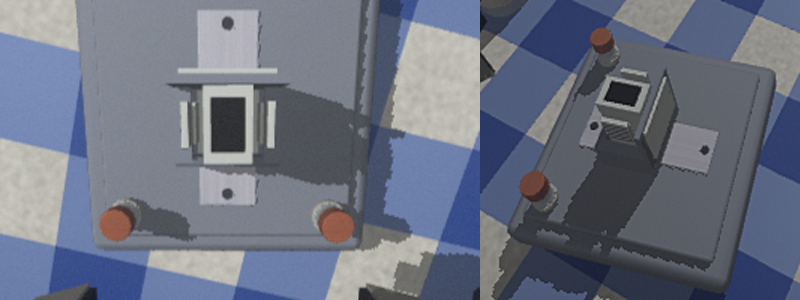

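The logger sits upright in the holder with a tab visible on each side at (185,125) and (270,125) in the crop. My mask also caught the gripper, so I'll redo the height and width figures without it.

Run:
```python
from h import *
W,im=cloud("pics/w9");X,Y,Z=W[...,0],W[...,1],W[...,2]
a=np.deg2rad(13.3); q=(X-.5653)*np.cos(a)+(Y-.159)*np.sin(a); r=-(X-.5653)*np.sin(a)+(Y-.159)*np.cos(a)
n=(abs(q)<.0195)|((q>0)&(q<.03)); n&=abs(r)<.04
for nm,m in(('top',n&(Z>.128)&(Z<.14)),('all',n&(Z>.115)&(Z<.14))):
    t=cv2.minAreaRect((W[m][:,:2]*1000).astype(np.float32)); print(nm,m.sum(),np.round(t[0],1),np.round(t[1],1),round(t[2],1),np.percentile(Z[m],[5,50,95]).round(4),'q',np.percentile(q[m],[1,99]).round(4),'r',np.percentile(r[m],[1,99]).round(4))
```

```text
top 1795 [565.4 159.4] [39.1 49.2] 12.9 [0.1301 0.1317 0.1331] q [-0.0193  0.0196] r [-0.0223  0.0228]
all 2120 [565.4 159.2] [39.1 50. ] 13.3 [0.1265 0.1315 0.133 ] q [-0.0193  0.0195] r [-0.0242  0.0247]
```

The top is at 0.1317 m, so the underside is 2.7 mm above the floor, which means latched. The width over the tabs is 50 mm, so both are out.

```bash
python3 -c "
from cell import arm
print(arm.sign_off())"
```

```text
the job is handed in; nothing more can be done
None
```

The logger is out of the dock and latched in the holder on the carrier lid. I handed the job in at about 17.6 s of the 48 s allowed; no verdict is reported.

- **Removal:** I pinched the tabs with 20 N and drew the logger straight up. The forces I read at the wrist in the dock stayed below 5 N.
- **Seating:** I found the holder by sight and confirmed it by a light touch on the backrest, about 4 N. I then pushed the logger down until the floor stopped it, with about 10 N read at the wrist, and let go.
- **Last checks (close wrist view):**
  - The underside is about 2.7 mm above the pocket floor; latched is 2.5 mm and unlatched 8 mm.
  - It measures 50 mm over the tabs, so both are out.
  - It is square to the lid within about 0.5°, 6–7 mm from the lid's centre along the rail and within about 0.5 mm of its line.
  - The gripper is clear of everything, and both vials are still on their corners. I did not look again at the other bystanders at the end.
- **What disagreed:** The top camera placed things 2–3 mm off in y from the wrist camera, so I used the wrist camera. My first final-check mask caught the gripper by mistake, and I redid it with a tighter one.

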